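# Lock the stall's display case with its pin

## Task

Press the display case's lid shut, then take the locking pin from its wooden rest, put it through the slot in the lid and feel along the slot for the hidden hole below until the pin drops in. Push it fully home, collar down on the lid, and let go; press lightly, keep the pin upright without levering it, and do not disturb the other goods on the stall.

Things in the scene. Friction and masses are not known exactly. Their poses are not given: they have to be found in the camera images.
- case: Fixed dark-wood display case, 240 (x) by 260 (y) mm, 60 mm high without its 8 mm lid. Origin at the centre of its underside, z up, front (-x side) towards the robot. Lid hinge line along y at x = +120, z = 60 mm. Shut, the lid's flat top is level at z = 68 mm. The closed compartment under the lid's front rail holds the bar (see bar_mid); case floor at z = 8 mm.
- bar_mid (a point): Middle of the working range of the steel bar hidden under the lid, on its level top face: case x = -90, y = 0, z = 48 mm, 12 mm under the shut lid's underside. The bar (16 mm thick, rigid) has one 13 mm round through hole, right under the slot's centreline but at an unknown place from y = -25 to +25 mm of this point (not measured: feel for it). Bar fills the rest of the slot.
- lid (a joint): Lid angle, rad: 0 shut, positive = front edge raised (starts 0.2 to 0.45). Stiff hinge, stays where left; 2 to 6 N down on the front rail moves it. Lid 240 x 260 x 8 mm, glass in a wood frame. Front rail 60 mm deep: slotted steel plate 130 mm wide in the middle, solid wood either side (centres 97 mm to each side of the slot centre, along y): push there.
- lid_slot (a point): Centre of the slot at the lid's top face; moves with the lid, axes as the case's when shut, z normal to the lid. 210 mm in front of the hinge line (case x = -90, y = 0, z = 68 mm when shut). The slot is 80 mm long along the case's y and 14 mm wide along x, through the 8 mm plate.
- pin: Loose steel pin, 83 mm, 80 g, upright in its rest. Origin at its lower tip, z up along it. Shank 10 mm dia., z 0 to 40, tip chamfered over 3 mm; collar 24 mm dia., z 40 to 45; square black grip 16 x 16 mm, z 45 to 83, sides along its x and y. With the tip on the bar the collar is 20 mm above the lid; home, the collar lies on the lid, tip at case z = 28 mm.
- pin_rest: Fixed light-wood block 60 x 60 x 50 mm with a 13 mm vertical hole in the middle, in which the pin stands with its collar on the top; origin at the centre of its underside. Pull the pin straight up more than 42 mm to clear it.
- candlestick: Loose brass candlestick, 120 mm tall, foot 72 mm diameter; origin at the centre of its underside. Bystander.
- bowl: Loose terracotta bowl, 100 mm diameter, 55 mm tall; origin at the centre of its underside. Bystander.
- bottle: Loose green glass bottle, 64 mm diameter, 150 mm tall; origin at the centre of its underside. Bystander.

How it is judged:
By the outcome, as a careful person would: the job done as asked, in the order asked, and still so for the second after the job is handed in, with the robot touching nothing.
It also fails if it takes over 64 s, if anything falls off the work surface, if the arm or the gripper's body presses on something with over 40 N, if the wrist force passes 120 N, or if a joint passes its speed limit or range.

## Robot

A 6-joint arm with a two-finger parallel gripper is mounted at the origin on the work surface. World frame = base frame: x ahead of the robot, y to its left, z up, the work surface at z = 0. Lengths are in m, angles in rad, forces in N, time in s.
With the tool pointing down it reaches from about 0.325 to 0.9 m from the base axis. Payload 6.1 kg.
Tool frame: the origin (TCP) lies at the very end of the fingers, on their centre line; the grasp point (between the pads) lies 19 mm behind it; z points along the fingers, y is the direction in which the jaws open and shut (so a half turn about z gives the same grasp; the last joint's range is limited). The gripper opens to 85 mm and grips with 20 to 120 N. Pads are 22 mm wide; open, the fingers measure 114 mm over their backs; the gripper's body (76 mm by 85 mm) begins 54 mm behind the grasp point. The pads swing forward as they close: fully open they stand 13 mm farther back than shut.
Start: joints at [-1.448, 0.22, 1.526, -0, 1.395, -0.126], TCP at [0.154, -0.606, 0.231] pointing down, gripper open.
Joint ranges: [-2.98, 2.98], [-0.91, 2.08], [0.09, 2.57], [-1.24, 4.39], [0.2, 2.65], [-2.68, 2.68]. Speed limits (rad/s): [2.57, 2.57, 3.01, 3.14, 3.14, 3.14].

## Interface

Orientations are given as [roll, pitch, yaw] about the fixed x, y, z axes, in that order (R = Rz(yaw) Ry(pitch) Rx(roll)).
In Python, from plant import r gives the robot as it stands.
- The arm moves only by the tool send_rows, never from a script. Its argument "deltas" is a list that holds one entry, the list of rows, each a list of 5 numbers: the finger opening in cm, from 0 to 8.54, then the shift along the tool's x, y, z in cm, then the turn about the tool's z in degrees. In form: [[[gripper, x, y, z, spin], ...]]. A call has 1 to 8 rows; each row is the pose to reach, as a shift and turn from the pose commanded when the call began, along the tool's axes at that moment; what a row does not reach only later rows make up. A row lasts 1/8 s, in which the tool goes at most 62.5 mm and 10.7 degrees, less where a joint would pass 70% of its speed; a pose out of reach is approached as far as the arm can. A call with a gripper value outside its range is refused whole. The fingers move at their own pace and stop on an object; "newtons" is the grip in N (left out, the last holds). Time passes only in rows, so rows that repeat a pose let the fingers close. It gives the time, the measured TCP pose, the force and the opening at its end, in the units of the state.
- r.get_obs(): the state, without advancing time (a new reading comes with each control period).
- r.camera(name): name is "side" or "top" or "wrist"; returns a dict with "img" (384x512x3 uint8, red, green, blue), "depth" (384x512 float32, m along the optical axis (not along the pixel's ray), 0 where there is no reading), "mtx" (3x3 intrinsics, pixels), "position" and "attitude" of the camera in the world. Camera axes: x right, y down, z forward; pixel columns grow to the right and rows downward; lengths in m; the calibration is good to about 2 mm. A picture is of the moment at which its call begins.
- r.sign_off(): hands the job in, once; it reports no verdict.
The state is a dict: "time_s": time; "joint_positions": joint angles; "dq": joint speeds; "effort": joint torques, N m; "tool_pos": TCP position; "orientation": TCP orientation; "wrist_force": force on the tool from outside, world axes, zero at the start; "wrist_torque": the same for the moment, N m; "gripper_width": finger opening in m.
Only numpy, scipy, OpenCV 4.12 (cv2) and the standard library are available. Lean on these libraries where they do the work, as an engineer would, in place of code of your own. Each camera call takes 0.05 s, during which the arm holds its last target.

## Working session

There is one attempt and no reset: what is moved stays moved. The work goes in short steps, Python scripts to look and compute and a tool call to move; the robot and the scene stay as the last step left them, time stands still between calls to the robot, and variables do not carry over. Pictures are saved under pics/ and viewed, and the job is handed in when it is done.

Besides the shell and the picture viewer there is one more tool, called after "Emit:" as name(argument=value, ...) on one line, values as JSON. send_rows: Moves the arm, as the interface text tells. Its arguments: {"type":"object","properties":{"deltas":{"type":"array"},"newtons":{"type":"number"}},"required":["deltas"]}

```bash
ls; mkdir -p pics; cat > h.py <<'E'
import numpy as np, cv2
from scipy.spatial.transform import Rotation as R
from plant import r
def cam(n,fn=None):
    c=r.camera(n)
    if fn: cv2.imwrite('pics/'+fn,c['img'][:,:,::-1])
    np.savez('pics/'+(fn or n)+'.npz',**{k:np.asarray(v) for k,v in c.items()})
    return c
E
python3 - <<'E'
from h import *
print(r.get_obs())
for n in ['side','top','wrist']:
    c=cam(n,n+'0.png'); print(n,c['mtx'],c['position'],c['attitude'])
E
```

```text
pics
{'time_s': 0.0, 'joint_positions': array([-1.44807670e+00,  2.21238542e-01,  1.52762534e+00,  1.38441807e-05,
        1.39470833e+00, -1.26111987e-01]), 'dq': array([0.00128055, 0.0008093 , 0.00170274, 0.00105939, 0.00101334,
       0.001001  ]), 'effort': array([-1.92320498e-03, -4.96906650e+01, -3.89394236e+01, -2.94070669e-04,
        1.10169753e-02,  6.43558380e-06]), 'tool_pos': array([ 0.15383748, -0.6051374 ,  0.23018403]), 'orientation': array([-3.13963052e+00, -2.62502392e-04,  2.48828914e-01]), 'wrist_force': array([-0.921534  ,  0.72243481, -0.29528472]), 'wrist_torque': array([ 0.01115603, -0.01553081,  0.01671491]), 'gripper_width': 0.08542159555913671}
side [[480.64458683   0.         255.18538663]
 [  0.         480.64458683 183.77469454]
 [  0.           0.           1.        ]] [0.01208591 0.52656101 0.83725444] [-2.34879299 -0.01525229 -2.27895481]
top [[430.18056245   0.         257.23456652]
 [  0.         430.18056245 190.35806758]
 [  0.           0.           1.        ]] [0.44404167 0.0057342  1.20217959] [-3.03449234  0.01980703 -1.57357218]
wrist [[313.20781185   0.         253.71026651]
 [  0.         313.20781185 195.50529108]
 [  0.           0.           1.        ]] [ 0.22341897 -0.58858295  0.37328845] [ 2.85497957e+00  2.32573007e-03 -1.32187898e+00]
```

View pics/top0.png

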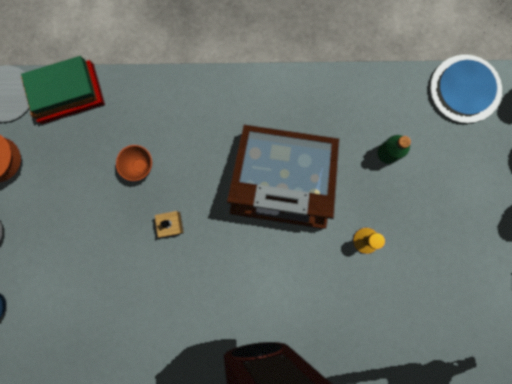

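View pics/side0.png

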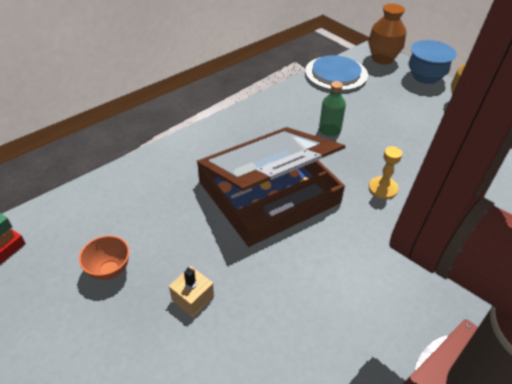

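View pics/wrist0.png

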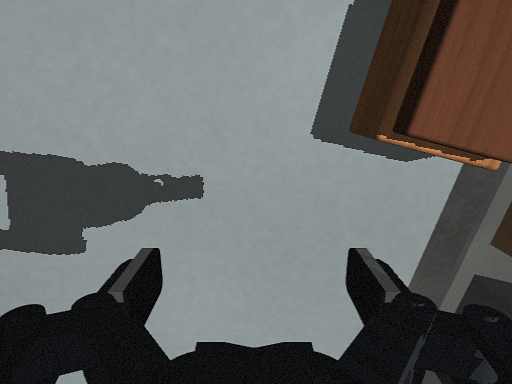

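The top view shows the case with its lid ajar around (285,178). The pin in its rest is at (167,224), the bowl at (133,163), the bottle at (395,149) and the candlestick at (368,241). The side view agrees. I'll enlarge these areas and measure with depth.

```bash
cat >> h.py <<'E'
def load(fn):
    return dict(np.load('pics/'+fn+'.npz'))
def Rc(c): return R.from_euler('xyz',c['attitude']).as_matrix()
def pt(c,u,v,d=None):
    if d is None: d=float(c['depth'][int(round(v)),int(round(u))])
    K=c['mtx']; return c['position']+Rc(c)@(d*np.array([(u-K[0,2])/K[0,0],(v-K[1,2])/K[1,1],1]))
def ray(c,u,v):
    K=c['mtx']; return Rc(c)@np.array([(u-K[0,2])/K[0,0],(v-K[1,2])/K[1,1],1])
def onz(c,u,v,z):
    d=ray(c,u,v); p=c['position']; return p+d*(z-p[2])/d[2]
def cloud(c):
    K=c['mtx'];v,u=np.mgrid[:384,:512];d=c['depth']
    P=np.stack([(u-K[0,2])/K[0,0]*d,(v-K[1,2])/K[1,1]*d,d],-1)@Rc(c).T+c['position']
    P[d<=0]=np.nan; return P
def proj(c,p):
    q=Rc(c).T@(np.asarray(p)-c['position']); return (c['mtx']@(q/q[2]))[:2]
def crop(c,u0,v0,u1,v1,s,fn):
    im=cv2.resize(c['img'][v0:v1,u0:u1,::-1],None,fx=s,fy=s,interpolation=cv2.INTER_CUBIC); cv2.imwrite('pics/'+fn,im)
E
python3 - <<'E'
from h import *
t=load('top0.png');s=load('side0.png')
crop(t,220,115,350,240,6,'tcase.png'); crop(t,140,200,200,250,10,'tpin.png'); crop(s,190,120,350,245,5,'scase.png'); crop(s,160,255,220,320,9,'spin.png')
P=cloud(t)
for n,u,v in [('table',200,300),('pinTop',165,224),('rest',175,218),('slot plate',260,195),('plate r',300,200),('woodL',240,200),('woodR',322,207),('hingeL',248,130),('hingeR',334,140),('glass',290,150),('bowl',133,163),('bottle',403,141),('candle',376,241)]:
    print(n,P[v,u].round(4))
P=cloud(s)
for n,u,v in [('table',300,300),('pinTop',190,271),('bottlecap',337,86),('candle',393,153),('woodL',230,172)]:
    print(n,P[v,u].round(4))
E
```

```text
table [ 0.2707  0.188  -0.0064]
pinTop [0.4771 0.2656 0.0945]
rest [0.4943 0.2489 0.0521]
slot plate [0.5454 0.0194 0.1539]
plate r [ 0.5329 -0.0784  0.1508]
woodL [0.5327 0.068  0.1613]
woodR [ 0.5151 -0.131   0.1569]
hingeL [0.7278 0.052  0.0757]
hingeR [ 0.6996 -0.1773  0.0723]
glass [ 0.6701 -0.0589  0.0884]
bowl [0.6527 0.3813 0.0045]
bottle [ 0.6767 -0.3325  0.1572]
candle [ 0.4324 -0.2681  0.1199]
table [0.34   0.1116 0.0027]
pinTop [0.4805 0.27   0.0929]
bottlecap [ 0.6708 -0.3281  0.1526]
candle [ 0.4318 -0.2617  0.1215]
woodL [0.6156 0.0671 0.126 ]
```

View pics/tcase.png

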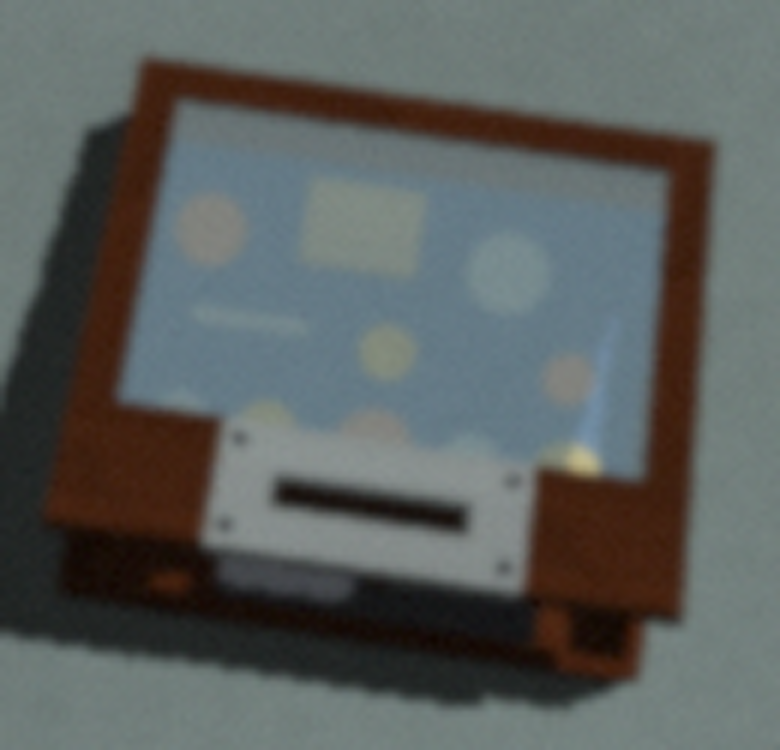

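View pics/tpin.png

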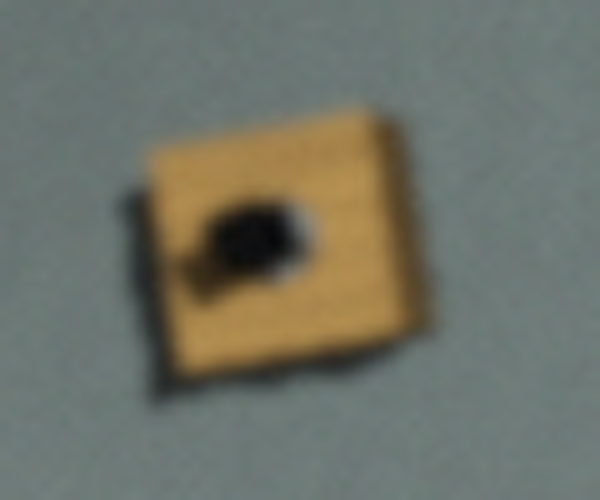

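View pics/scase.png

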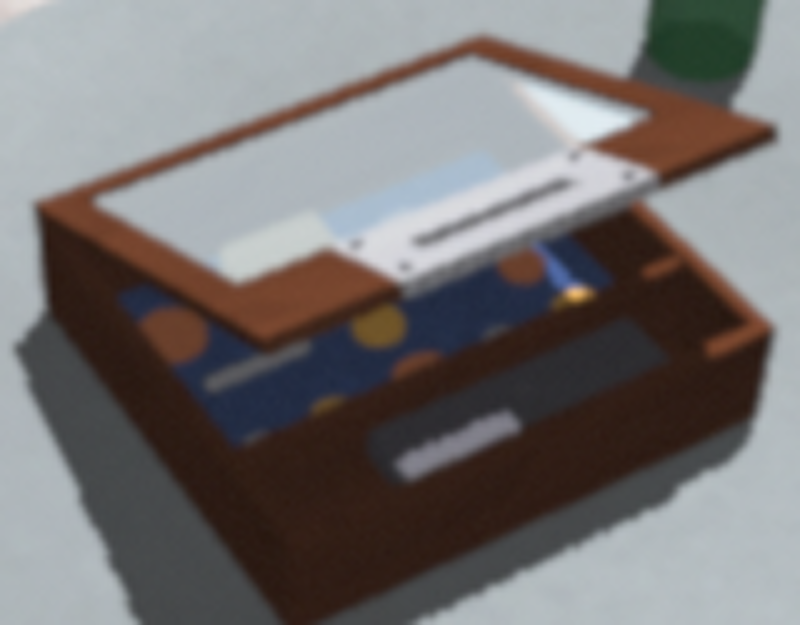

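View pics/spin.png

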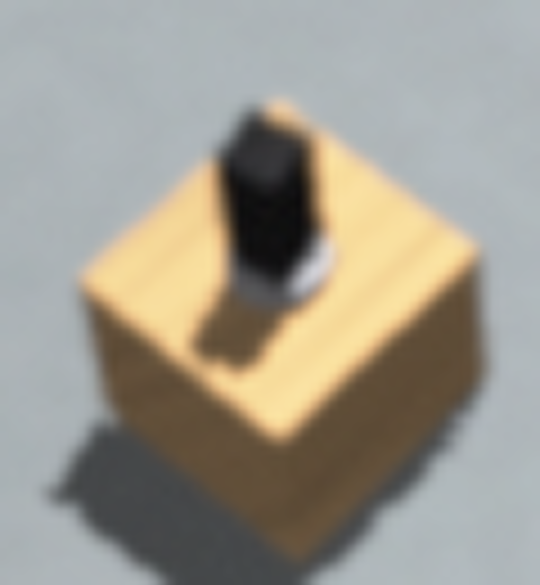

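Top crop: the lid's hinge corners are at (145,58) and (714,143), the slot runs (272,492)–(467,518), and a dark bar shows below the plate. Side crop: the hinge corners are at (40,205) and (482,38). For the pin, the grip top is at about (245,238) in the top crop and (265,145) in the side crop. Next I'll triangulate these.

```bash
cat >> h.py <<'E'
def tri(obs):
    # obs list of (c,u,v) -> least squares point, gap
    A=np.zeros((3,3));b=np.zeros(3);L=[]
    for c,u,v in obs:
        d=ray(c,u,v);d/=np.linalg.norm(d);M=np.eye(3)-np.outer(d,d);A+=M;b+=M@c['position'];L.append((M,c['position']))
    p=np.linalg.solve(A,b); return p,[np.linalg.norm(M@(p-q)) for M,q in L]
def fc(x,y,s,u0,v0): return ((x+.5)/s-.5+u0,(y+.5)/s-.5+v0)
E
python3 - <<'E'
from h import *
t=load('top0.png');s=load('side0.png')
T=lambda x,y:(t,*fc(x,y,6,220,115)); S=lambda x,y:(s,*fc(x,y,5,190,120))
TP=lambda x,y:(t,*fc(x,y,10,140,200)); SP=lambda x,y:(s,*fc(x,y,9,160,255))
for n,a,b in [('hingeL',T(145,58),S(40,205)),('hingeR',T(714,143),S(482,38)),('frontL',T(45,523),S(262,345)),('frontR',T(680,620),S(776,130)),
 ('plateFL',T(203,545),S(403,292)),('plateFR',T(524,592),S(660,178)),
 ('slotL',T(272,492),S(413,242)),('slotR',T(467,518),S(575,182)),
 ('casefrontR',T(636,678),S(770,330)),
 ('gripTop',TP(245,238),SP(265,145)),
 ('rest1',TP(150,152),SP(478,245)),('rest2',TP(375,108),SP(278,97)),('rest3',TP(405,333),SP(82,280)),('rest4',TP(180,375),SP(282,440))]:
    p,g=tri([a,b]);print(n,p.round(4),np.round(g,4))
for (x,y) in [(145,58),(714,143)]: print(onz(*T(x,y),.068).round(4))
for (x,y) in [(150,152),(375,108),(405,333),(180,375)]: print('rest top',onz(*TP(x,y),.050).round(4))
# table plane fits
for c in (t,s):
    P=cloud(c); m=np.isfinite(P[...,2])&(abs(P[...,2])<.015)&(P[...,0]>.25)&(P[...,0]<.75)&(abs(P[...,1])<.45)
    Q=P[m];A=np.c_[Q[:,:2],np.ones(len(Q))];co=np.linalg.lstsq(A,Q[:,2],rcond=None)[0];print('plane',co.round(4),len(Q))
E
```

```text
hingeL [0.746  0.0639 0.0673] [0.0002 0.0002]
hingeR [ 0.706  -0.19    0.0663] [0.001 0.001]
frontL [0.5301 0.1009 0.1626] [0.0022 0.0022]
frontR [ 0.4893 -0.155   0.1632] [0.0013 0.0013]
plateFL [0.5203 0.0362 0.1595] [0.0011 0.0011]
plateFR [ 0.5005 -0.0931  0.1624] [0.0009 0.0009]
slotL [0.5428 0.0088 0.1548] [0.002 0.002]
slotR [ 0.5306 -0.072   0.1517] [0. 0.]
casefrontR [ 0.4687 -0.1512  0.0582] [0.0017 0.0017]
gripTop [0.4803 0.2699 0.0935] [0.0021 0.0021]
rest1 [0.4723 0.27   0.0849] [0.0381 0.0381]
rest2 [0.5163 0.2456 0.0502] [0.002 0.002]
rest3 [0.4809 0.2718 0.0413] [0.0431 0.0431]
rest4 [0.4445 0.2957 0.0523] [0.0013 0.0013]
[0.7457 0.0638 0.068 ]
[ 0.7048 -0.1903  0.068 ]
rest top [0.5033 0.3047 0.05  ]
rest top [0.515  0.2442 0.05  ]
rest top [0.4547 0.2351 0.05  ]
rest top [0.4437 0.2953 0.05  ]
plane [ 0.0009 -0.0009  0.    ] 46510
plane [ 0.0044 -0.0015 -0.0005] 50806
```

The measurements agree with each other:

| Item | Measured | Check |
|---|---|---|
| Pin grip top | (0.480, 0.270, 0.0935) | expected z 0.093 |
| Case yaw | −9.06° | from both hinge and front edges |
| Lid angle | about 0.41 rad | lid length 0.239 |
| Case centre | about (0.604, −0.044) | front-right corner agrees within 4 mm |
| Shut slot | about (0.515, −0.030) | – |

I'll press on the left wood (+y), away from the candlestick.

```bash
cat >> h.py <<'E'
CY=np.deg2rad(-9.06); C0=np.array([.604,-.0438,0])
def case(x,y,z): 
    return C0+R.from_euler('z',CY).apply([x/1e3,y/1e3,z/1e3])
def delta(p,yaw=None):
    o=r.get_obs(); M=R.from_euler('xyz',o['orientation'])
    d=M.inv().apply(np.asarray(p)-o['tool_pos'])*100
    s=None if yaw is None else -np.rad2deg((yaw-o['orientation'][2]+np.pi)%(2*np.pi)-np.pi)
    print('delta cm',d.round(2),'spin',s); return d
def st():
    o=r.get_obs();print(round(o['time_s'],2),o['tool_pos'].round(4),o['orientation'].round(4),'F',o['wrist_force'].round(2),'T',o['wrist_torque'].round(3),'g',round(o['gripper_width'],4),'q',o['joint_positions'].round(2)); return o
def lidpt(s,y,a):  # top-of-lid point s mm from hinge
    return case(120-(s*np.cos(a)-8*np.sin(a)),y,60+s*np.sin(a)+8*np.cos(a))
E
python3 - <<'E'
from h import *
p=lidpt(210,97,.41);print(p); p[2]=.21; delta(p,CY)
for a in (.41,.3,.2,.1,0): print(a,lidpt(210,97,a).round(4))
E
```

```text
[0.55073388 0.06291918 0.15104493]
delta cm [ 54.92 -54.99   2.14] spin 23.314871264252847
0.41 [0.5507 0.0629 0.151 ]
0.3 [0.542  0.0643 0.1297]
0.2 [0.5361 0.0653 0.1096]
0.1 [0.5322 0.0659 0.0889]
0 [0.5304 0.0662 0.068 ]
```

Emit:
send_rows(deltas=[[[0, 5, -5, 0, 3], [0, 10, -10, 0, 6], [0, 14, -14, 0, 9], [0, 18, -18, 0, 12], [0, 22, -22, 0, 15], [0, 26, -26, 0, 18], [0, 30, -30, 0, 20], [0, 34, -34, 0, 23.3]]])

```text
time_s: 1.15
tool_pos: [0.4003, -0.1908, 0.2313]
orientation: [3.141, -0.001, -0.16]
wrist_force: [-0.5, -0.2, -0.3]
gripper_width: -0.0001
```

```bash
python3 - <<'E'
from h import *
st()
p=lidpt(210,97,.41); p[2]=.21; delta(p,CY)
E
```

```text
1.15 [ 0.4003 -0.1908  0.2313] [ 3.1413e+00 -5.0000e-04 -1.5970e-01] F [-0.47 -0.19 -0.3 ] T [0.036 0.049 0.034] g -0.0001 q [-0.62 -0.23  1.98  0.    1.4   1.11]
delta cm [ 10.82 -27.44   2.13] spin -0.08960373731855481
```

Emit:
send_rows(deltas=[[[0, 2, -5, 0, 0], [0, 4, -10, 0, 0], [0, 6, -15, 0, 0], [0, 8, -20, 0, 0], [0, 9.5, -24, 0, 0], [0, 10.8, -27.4, 1, 0], [0, 10.8, -27.4, 4, 0], [0, 10.8, -27.4, 5.5, 0]]])

```text
time_s: 2.15
tool_pos: [0.5483, 0.0616, 0.1741]
orientation: [3.141, 0.003, -0.157]
wrist_force: [0.9, 0.3, 0.4]
gripper_width: 0.0001
```

```bash
python3 - <<'E'
from h import *
st()
cam('side','side1.png');cam('wrist','wr1.png')
for a in (.41,.3,.2,.1,0): delta(lidpt(210,97,a))
E
```

```text
2.15 [0.5483 0.0616 0.1741] [ 3.1411  0.0032 -0.1569] F [0.87 0.32 0.37] T [ 0.004 -0.032 -0.016] g 0.0001 q [-0.03  0.1   1.78 -0.    1.27  1.7 ]
delta cm [ 0.28 -0.24  2.29] spin None
delta cm [-0.6  -0.24  4.43] spin None
delta cm [-1.18 -0.25  6.44] spin None
delta cm [-1.57 -0.25  8.51] spin None
delta cm [-1.74 -0.25 10.6 ] spin None
```

View pics/side1.png

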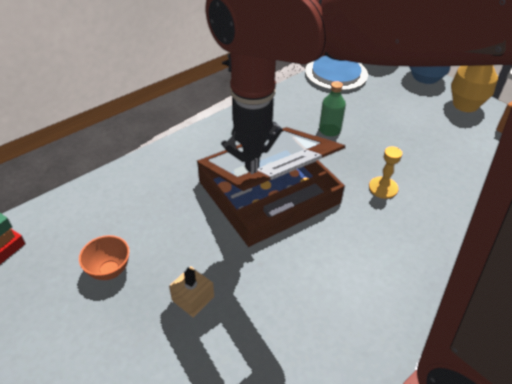

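View pics/wr1.png

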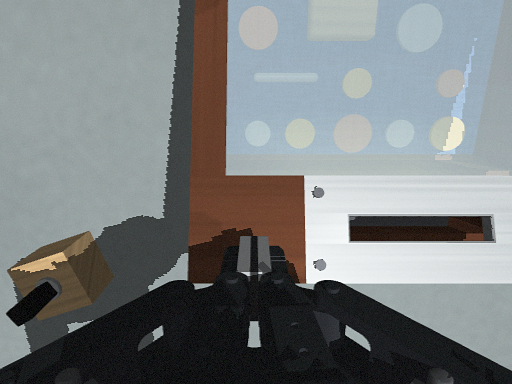

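The fingertips at (255,245) in the wrist view sit over the left wood of the rail, and nothing else is nearby. I'll press down along the arc.

Emit:
send_rows(deltas=[[[0, 0.2, -0.2, 1.5, 0], [0, 0, -0.2, 2.8, 0], [0, -0.4, -0.2, 4, 0], [0, -0.8, -0.2, 5.2, 0], [0, -1.1, -0.2, 6.4, 0], [0, -1.4, -0.2, 7.5, 0], [0, -1.5, -0.2, 8.5, 0], [0, -1.6, -0.2, 9.3, 0]]])

```text
time_s: 3.25
tool_pos: [0.5335, 0.0657, 0.0825]
orientation: [3.142, 0.001, -0.158]
wrist_force: [-1.3, -0.3, 1.1]
gripper_width: -0.0004
```

```bash
python3 - <<'E'
from h import *
st()
delta(lidpt(210,97,0))
E
```

```text
3.25 [0.5335 0.0657 0.0825] [ 3.1416e+00  9.0000e-04 -1.5780e-01] F [-1.29 -0.26  1.13] T [-0.063  0.207  0.014] g -0.0004 q [-0.02  0.17  1.88  0.    1.09  1.7 ]
delta cm [-0.32  0.    1.45] spin None
```

Emit:
send_rows(deltas=[[[0, -0.1, 0, 0.5, 0], [0, -0.2, 0, 0.9, 0], [0, -0.2, 0, 1.2, 0], [0, -0.2, 0, 1.4, 0], [0, -0.2, 0, 1.4, 0]]])

```text
time_s: 3.88
tool_pos: [0.5318, 0.066, 0.0691]
orientation: [3.142, 0.001, -0.158]
wrist_force: [0.0, -0.4, 0.9]
gripper_width: 0.0003
```

Emit:
send_rows(deltas=[[[0, 0, 0, 0.1, 0], [0, 0, 0, 0.15, 0], [0, 0, 0, 0.2, 0]]])

```text
time_s: 4.25
tool_pos: [0.5318, 0.066, 0.068]
orientation: [3.141, 0.001, -0.158]
wrist_force: [-5.2, 0.2, 10.9]
gripper_width: -0.0
```

```bash
python3 - <<'E'
from h import *
st();cam('side','side2.png');st()
E
```

```text
4.25 [0.5318 0.066  0.068 ] [ 3.1415e+00  7.0000e-04 -1.5780e-01] F [-5.25  0.21 10.94] T [-0.005  0.878  0.011] g -0.0 q [-0.02  0.19  1.89 -0.    1.06  1.7 ]
4.3 [0.5317 0.066  0.068 ] [ 3.1415e+00  7.0000e-04 -1.5780e-01] F [-4.74  0.71  6.9 ] T [ 0.028  0.764 -0.004] g -0.0001 q [-0.02  0.19  1.89 -0.    1.06  1.7 ]
```

View pics/side2.png

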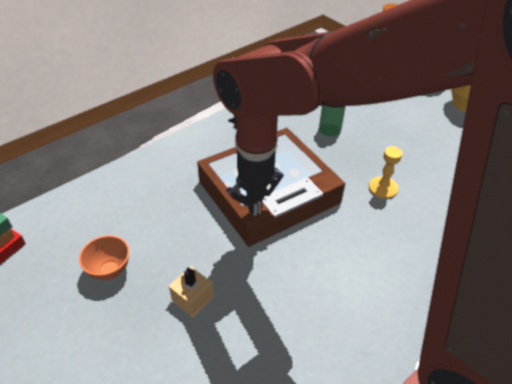

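The lid is shut: contact at z = 0.068 with about 7–11 N. I'll lift off and look at the slot with the wrist camera.

Emit:
send_rows(deltas=[[[0, 0, 0, -2, 0], [2, -2, 3, -7, 0], [4, -4, 6, -12, 0], [6, -6, 8, -15, 0], [6, -6, 8, -15, 0], [6, -6, 8, -15, 0]]])

```text
time_s: 5.05
tool_pos: [0.4601, -0.0035, 0.2167]
orientation: [-3.141, 0.0, -0.158]
wrist_force: [-0.6, -0.0, -0.1]
gripper_width: 0.0603
```

```bash
python3 - <<'E'
from h import *
st();c=cam('wrist','wr2.png');t=cam('top','top2.png');crop(t,220,115,350,240,6,'tcase2.png')
E
```

```text
5.05 [ 0.4601 -0.0035  0.2167] [-3.1413e+00  3.0000e-04 -1.5820e-01] F [-0.62 -0.04 -0.08] T [-0.004 -0.029  0.01 ] g 0.0603 q [-0.18 -0.17  1.96  0.    1.36  1.55]
```

View pics/wr2.png

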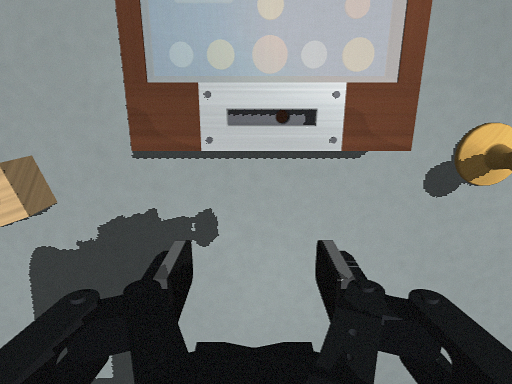

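View pics/tcase2.png

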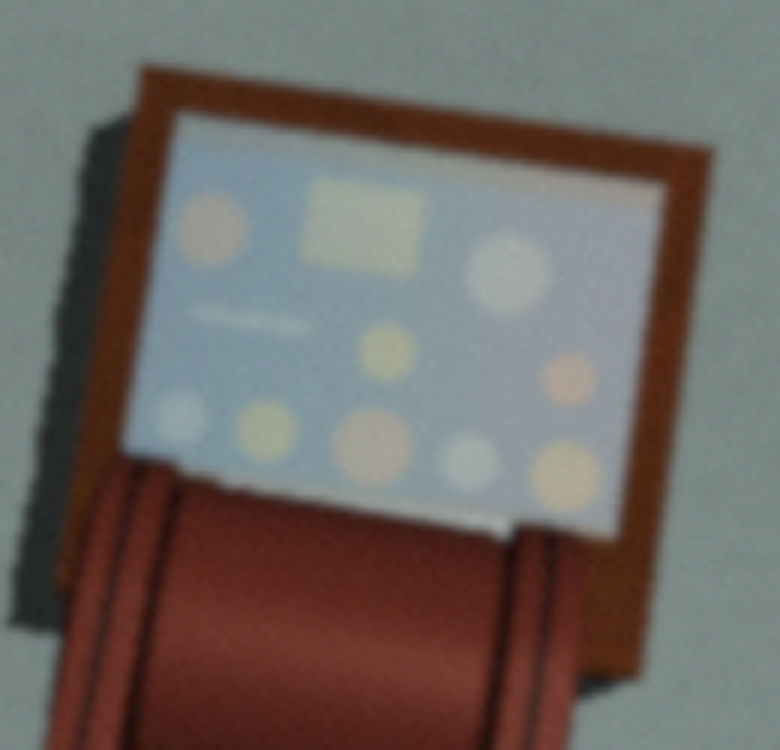

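The wrist view shows the shut slot from (227,117) to (317,117), with a dark round spot at (283,117) inside it. I'll enlarge that and measure the slot.

```bash
python3 - <<'E'
from h import *
c=load('wr2.png');crop(c,195,75,355,160,5,'wslot.png')
E
```

```text
(no output)
```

View pics/wslot.png

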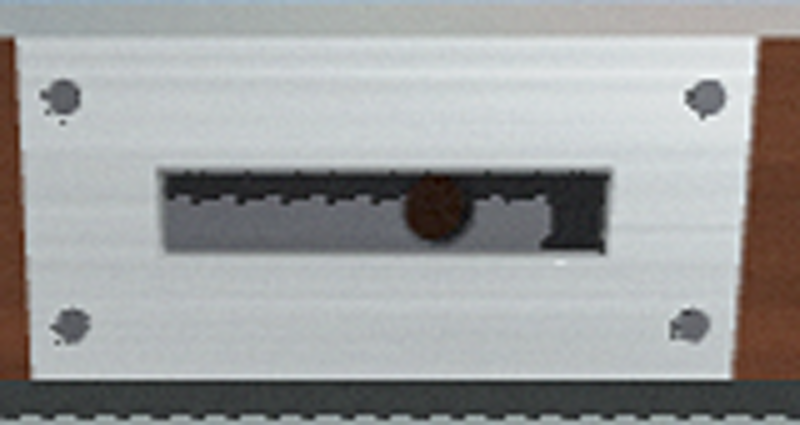

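The crop shows slot corners at (160,168), (610,168), (163,252) and (606,252). A round brown spot at (438,208) looks like the hole. The hole position is meant to be felt for, so I'll treat this as a hint only and sweep across it.

```bash
python3 - <<'E'
from h import *
c=load('wr2.png');W=lambda x,y:(c,*fc(x,y,5,195,75))
pts=[onz(*W(x,y),.068) for x,y in [(160,168),(610,168),(163,252),(606,252)]]
for p in pts: print(p.round(4))
m=np.mean(pts,0);print('slot centre',m.round(4)); 
d=(pts[0]-pts[1]+pts[2]-pts[3]);print('len',np.linalg.norm(d)/2,'yaw',np.rad2deg(np.arctan2(-d[0],d[1])),'w',np.linalg.norm(pts[0]+pts[1]-pts[2]-pts[3])/2)
h=onz(*W(438,209),.048);print('hole',h,R.from_euler('z',-CY).apply(h-m)*1e3)
pl=[onz(*W(x,y),.068) for x,y in [(15,37),(757,37),(32,380),(735,380)]]
print('plate',np.mean(pl,0),[p.round(4) for p in pl], np.linalg.norm(pl[0]-pl[1]))
print(case(-90,0,68))
t=load('top2.png');T=lambda x,y:(t,*fc(x,y,6,220,115))
a,b=onz(*T(143,66),.068),onz(*T(714,149),.068);d=a-b;print(a,b,np.rad2deg(np.arctan2(-d[0],d[1])),(a+b)/2-.21*np.array([np.cos(CY),np.sin(CY),0]))
# depth check
P=cloud(c);print('depth plate',P[80,230],P[140,300])
E
```

```text
[0.5304 0.0093 0.068 ]
[ 0.5177 -0.0705  0.068 ]
[0.5158 0.0114 0.068 ]
[ 0.5031 -0.0682  0.068 ]
slot centre [ 0.5167 -0.0295  0.068 ]
len 0.08068125665619072 yaw -9.057306366073922 w 0.014732671049168247
hole [ 0.51437623 -0.04065988  0.048     ] [ -0.56757107 -11.37578148 -20.        ]
plate [ 0.5161471  -0.02942181  0.068     ] [array([0.5561, 0.0303, 0.068 ]), array([ 0.5357, -0.0982,  0.068 ]), array([0.4967, 0.0397, 0.068 ]), array([ 0.4761, -0.0896,  0.068 ])] 0.13012522560170386
[ 0.51512284 -0.02962782  0.068     ]
[0.74199259 0.06465794 0.068     ] [ 0.70211261 -0.19026538  0.068     ] -8.891236876676377 [ 0.51467256 -0.0297353   0.068     ]
depth plate [0.55336319 0.00204828 0.06709717] [ 0.49192665 -0.05246142  0.06812114]
```

Slot centre: about (0.516, −0.0295) from the wrist, plate and top views (spread 2 mm). Slot length 80.7 mm and yaw −9.06° both check. Next I'll view the pin from two wrist places.

```bash
python3 - <<'E'
from h import *
delta([.425,.26,.217],np.deg2rad(10))
E
```

```text
delta cm [ -7.55 -25.45  -0.1 ] spin -19.018866788984965
```

Emit:
send_rows(deltas=[[[8.5, -1.2, -4.5, 0, -3], [8.5, -2.4, -9, 0, -7], [8.5, -4, -14, 0, -11], [8.5, -5.5, -19, 0, -15], [8.5, -6.5, -22.5, 0, -19], [8.5, -7.5, -25.4, 0, -19], [8.5, -7.5, -25.4, 0, -19]]])

```text
time_s: 6.02
tool_pos: [0.4247, 0.2609, 0.2155]
orientation: [3.141, 0.003, 0.178]
wrist_force: [0.6, 0.7, 0.9]
gripper_width: 0.0851
```

```bash
python3 - <<'E'
from h import *
st();c=cam('wrist','wr3.png');u,v=map(int,proj(c,[.48,.27,.09]));print(u,v)
u0=max(0,u-60);v0=max(0,v-50);print(u0,v0);crop(c,u0,v0,u0+120,v0+100,6,'wpin.png')
E
```

```text
6.03 [0.4247 0.2609 0.2155] [3.1413e+00 3.1000e-03 1.7780e-01] F [0.61 0.7  0.94] T [-0.046 -0.027 -0.016] g 0.0851 q [ 0.39 -0.07  1.86  0.    1.35  1.79]
253 122
193 72
```

View pics/wpin.png

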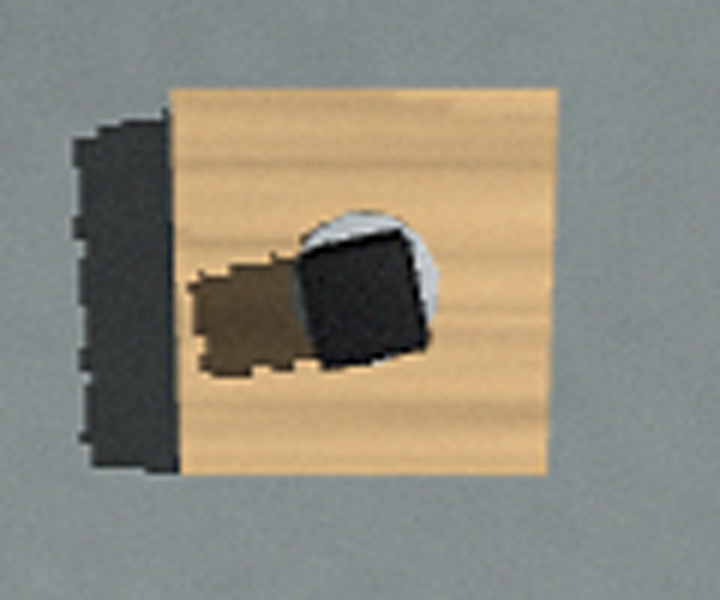

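View pics/wr3.png

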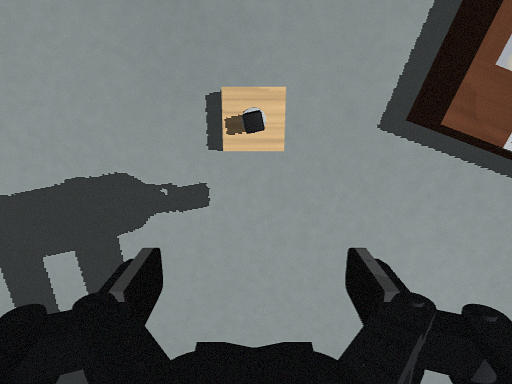

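The grip top corners are at (298,258), (403,229), (428,348) and (324,369) in the crop, so the pin is turned about 13.6° counter-clockwise from the tool. Combined with the side view:

```bash
python3 - <<'E'
from h import *
c=load('wr3.png');W=lambda x,y:(c,*fc(x,y,6,193,72))
cs=[(298,258),(403,229),(428,348),(324,369)]
q=[onz(*W(*p),.093) for p in cs];print(np.round(q,4),np.mean(q,0)); 
for i in range(4):
    d=q[(i+1)%4]-q[i];print(np.linalg.norm(d).round(4),np.rad2deg(np.arctan2(d[1],d[0]))%90)
m=np.mean(cs,0);s=load('side0.png');t=load('top0.png')
print(tri([W(*m),(s,*fc(265,145,9,160,255))]));print(tri([W(*m),(s,*fc(265,145,9,160,255)),(t,*fc(245,238,10,140,200))]))
rq=[onz(*W(*p),.05) for p in [(170,88),(558,88),(548,474),(180,474)]];print('rest',np.mean(rq,0),[np.linalg.norm(rq[i]-rq[i-1]) for i in range(4)])
# pin collar
print('collar',onz(*W(368,282),.055))
delta([*np.mean(q,0)[:2],.13],np.deg2rad(23.8))
E
```

```text
[[0.4844 0.2805 0.093 ]
 [0.4907 0.2671 0.093 ]
 [0.4757 0.2608 0.093 ]
 [0.4703 0.2745 0.093 ]] [0.48030349 0.2707092  0.093     ]
0.0148 25.13180323005828
0.0163 22.776573785179153
0.0147 21.426280282597247
0.0153 23.213798475341946
(array([0.48073618, 0.2712475 , 0.09502071]), [np.float64(0.0005643752267151358), np.float64(0.0005643752267151095)])
(array([0.48030721, 0.27017274, 0.0933985 ]), [np.float64(0.0005602841827314685), np.float64(0.0018921684892278187), np.float64(0.002333782902592799)])
rest [0.48010818 0.27064306 0.05      ] [np.float64(0.05989613666206105), np.float64(0.06016028101974921), np.float64(0.05989336257211947), np.float64(0.06041301760627369)]
collar [0.48115189 0.27018356 0.055     ]
delta cm [ 5.65 -0.12  8.55] spin -13.681410186578937
```

Emit:
send_rows(deltas=[[[8.5, 2, 0, 0, -5], [8.5, 4, -0.1, 1, -10], [8.5, 5.65, -0.1, 2.5, -13.2], [8.5, 5.65, -0.1, 5, -13.2], [8.5, 5.65, -0.1, 8.5, -13.2], [8.5, 5.65, -0.1, 8.5, -13.2]]])

```text
time_s: 6.82
tool_pos: [0.479, 0.2677, 0.1285]
orientation: [3.142, 0.008, 0.403]
wrist_force: [-0.2, -0.8, 1.4]
gripper_width: 0.0851
```

```bash
python3 - <<'E'
from h import *
st();c=cam('wrist','wr4.png');delta([.4803,.2707,.060],np.deg2rad(23.2)); print(proj(c,[.4803,.2707,.093]))
E
```

```text
6.83 [0.479  0.2677 0.1285] [3.1416 0.008  0.4031] F [-0.2  -0.79  1.4 ] T [-0.045 -0.021 -0.024] g 0.0851 q [ 0.37  0.14  1.82 -0.    1.19  1.53]
delta cm [ 0.1  -0.21  7.08] spin -0.09664991245238704
[249.02814282 221.07525301]
```

View pics/wr4.png

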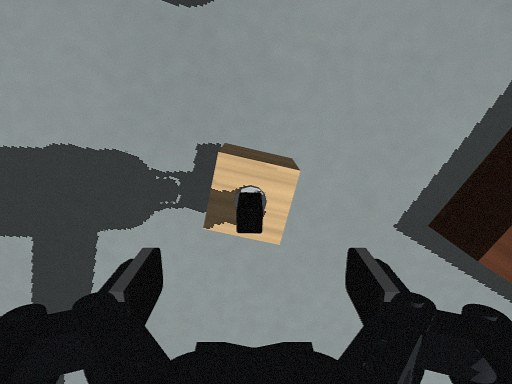

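The pin is between the fingers, with the grip at (249,215) against a finger centre of about 255. That agrees with the −0.2 cm y correction. I'll descend and grip.

Emit:
send_rows(deltas=[[[8.5, 0.1, -0.2, 1, 0], [8.5, 0.1, -0.2, 3, 0], [8.5, 0.1, -0.2, 5, 0], [8.5, 0.1, -0.2, 6.5, 0], [8.5, 0.1, -0.2, 7, 0], [8.5, 0.1, -0.2, 7, 0]]])

```text
time_s: 7.62
tool_pos: [0.4818, 0.2721, 0.0625]
orientation: [-3.142, -0.0, 0.404]
wrist_force: [0.9, -0.2, 0.5]
gripper_width: 0.085
```

```bash
python3 - <<'E'
from h import *
st();c=cam('wrist','wr5.png');delta([.4803,.2707,.060],np.deg2rad(23.2))
E
```

```text
7.62 [0.4818 0.2721 0.0625] [-3.1416e+00 -2.0000e-04  4.0420e-01] F [ 0.94 -0.19  0.49] T [ 0.027 -0.015  0.033] g 0.085 q [0.37 0.24 1.85 0.   1.06 1.54]
delta cm [-0.23  0.06  0.29] spin -0.041088439534590786
```

View pics/wr5.png

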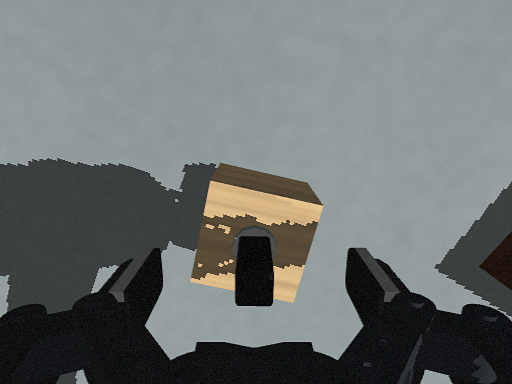

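The pin is centred at x≈255 between the fingers. I'll trim x by −0.2 cm and close.

Emit:
send_rows(deltas=[[[5, -0.2, 0, 0.1, 0], [3, -0.2, 0, 0.1, 0], [1, -0.2, 0, 0.1, 0], [1, -0.2, 0, 0.1, 0], [1, -0.2, 0, 0.1, 0], [1, -0.2, 0, 0.1, 0]]], newtons=45)

```text
time_s: 8.43
tool_pos: [0.48, 0.2713, 0.0616]
orientation: [-3.142, -0.001, 0.404]
wrist_force: [-0.7, -0.4, 2.5]
gripper_width: 0.0149
```

```bash
python3 - <<'E'
from h import *
st();st()
E
```

```text
8.43 [0.48   0.2713 0.0616] [-3.1416e+00 -6.0000e-04  4.0410e-01] F [-0.74 -0.43  2.52] T [-0.038  0.019  0.026] g 0.0149 q [0.37 0.23 1.85 0.   1.05 1.54]
8.43 [0.48   0.2713 0.0616] [-3.1416e+00 -6.0000e-04  4.0410e-01] F [-0.74 -0.43  2.52] T [-0.038  0.019  0.026] g 0.0149 q [0.37 0.23 1.85 0.   1.05 1.54]
```

Gripped at 15–16 mm width. The tip is about 51.6 mm below the TCP. I'll lift straight up.

Emit:
send_rows(deltas=[[[1, 0, 0, -1, 0], [1, 0, 0, -3, 0], [1, 0, 0, -5.5, 0], [1, 0, 0, -8.5, 0], [1, 0, 0, -11, 0], [1, 0, 0, -12.5, 0], [1, 0, 0, -12.5, 0]]])

```text
time_s: 9.3
tool_pos: [0.4804, 0.2714, 0.1875]
orientation: [3.142, -0.002, 0.404]
wrist_force: [-0.1, -0.1, -1.5]
gripper_width: 0.0149
```

```bash
python3 - <<'E'
from h import *
st();cam('side','side3.png');c=cam('wrist','wr6.png')
hole=case(-90,0,68)
S=np.array([.516,-.0295,0]);R9=R.from_euler('z',CY)
st();p=S+R9.apply([0,.012,0]);p[2]=.186;delta(p,CY)
E
```

```text
9.3 [0.4804 0.2714 0.1875] [ 3.1415e+00 -2.3000e-03  4.0420e-01] F [-0.13 -0.09 -1.48] T [-0.003  0.046 -0.04 ] g 0.0149 q [ 0.37  0.08  1.77 -0.    1.29  1.54]
9.4 [0.4792 0.271  0.1854] [-3.1415e+00  1.4000e-03  4.0410e-01] F [-0.86 -0.22 -1.54] T [-0.029  0.032 -0.02 ] g 0.0154 q [0.37 0.08 1.77 0.   1.29 1.54]
delta cm [-7.79 28.06 -0.06] spin 32.21312476274395
```

View pics/side3.png

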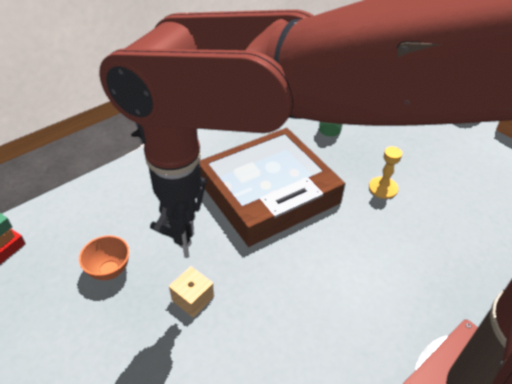

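View pics/wr6.png

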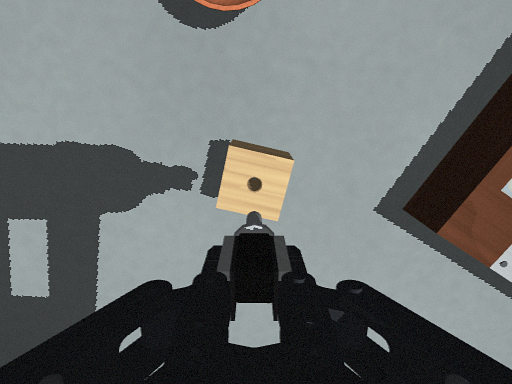

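The pin is held upright, with its tip at (254,213) in the wrist view. I'll carry it to above the slot at about y = +6 mm, high enough to clear everything.

Emit:
send_rows(deltas=[[[1, -1, 3.5, 0, 4], [1, -2.2, 8, 0, 9], [1, -3.5, 12.5, 0, 14], [1, -4.7, 17, 0, 19], [1, -5.9, 21.5, 0, 24], [1, -7, 25.5, 0, 29], [1, -7.6, 27.7, 0, 32.2], [1, -7.8, 28.6, 1, 32.2]]])

```text
time_s: 10.4
tool_pos: [0.5204, -0.0237, 0.1753]
orientation: [-3.142, 0.001, -0.159]
wrist_force: [-0.9, 0.8, -1.1]
gripper_width: 0.0154
```

Emit:
send_rows(deltas=[[[1, 0, 0, 1.5, 0], [1, 0, 0, 1.5, 0], [1, 0, 0, 1.5, 0]]])

```text
time_s: 10.78
tool_pos: [0.5203, -0.0215, 0.1609]
orientation: [-3.141, 0.001, -0.156]
wrist_force: [0.4, 0.9, -1.1]
gripper_width: 0.0152
```

```bash
cat >> h.py <<'E'
S0=np.array([.516,-.0295,0])
def loc(p): return R.from_euler('z',-CY).apply(np.asarray(p)-S0)*1e3  # mm in slot frame
E
python3 - <<'E'
from h import *
o=st();print('slot-frame tcp',loc(o['tool_pos']));c=cam('wrist','wr7.png');crop(c,180,130,330,240,5,'wr7c.png')
E
```

```text
10.78 [ 0.5203 -0.0215  0.1609] [-3.1414e+00  9.0000e-04 -1.5620e-01] F [ 0.44  0.92 -1.06] T [-0.06  -0.041  0.079] g 0.0152 q [-0.19  0.03  1.87  0.    1.24  1.53]
slot-frame tcp [  2.93301643   8.60826291 160.88474307]
```

View pics/wr7c.png

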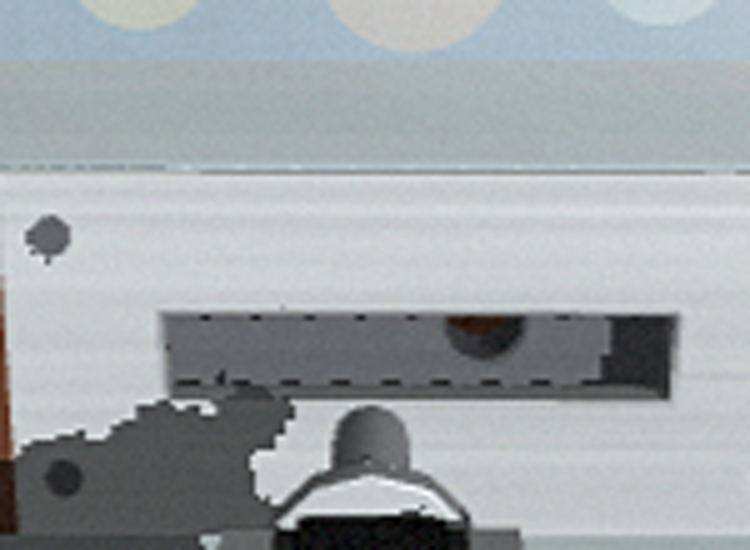

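In the crop the slot corners are at (162,312), (678,312), (168,400) and (670,400). The pin shank's lower end is at (370,407), with side edges at x=332 and 410. I'll work out the pin against the slot.

```bash
python3 - <<'E'
from h import *
c=load('wr7.png.npz'[:-4]);W=lambda x,y:(c,*fc(x,y,5,180,130))
pts=[onz(*W(x,y),.068) for x,y in [(162,312),(678,312),(168,400),(670,400)]]
m=np.mean(pts,0);print('slot centre',m.round(4),'in S0 frame',loc(m),'len',np.linalg.norm(pts[0]-pts[1]),np.linalg.norm(pts[2]-pts[3]))
tcp=np.array([.5203,-.0215,.1609])
for z in (.1093,.1123): print('front rim',z,loc(onz(*W(370,407),z)), 'sides',loc(onz(*W(332,440),z))[1],loc(onz(*W(410,440),z))[1])
# predicted pin from tcp: rim points
ex=np.array([np.cos(CY),np.sin(CY),0]);ey=np.array([-np.sin(CY),np.cos(CY),0])
for off in (3,4,5):
  for z in (.1093,.1123):
    u,v=proj(c,tcp*[1,1,0]+[0,0,z]+ex*off*1e-3);print(off,z,((u+.5-180)*5-.5).round(1),((v+.5-130)*5-.5).round(1))
for s in (-5,5):
    u,v=proj(c,tcp*[1,1,0]+[0,0,.118]+ey*s*1e-3+ex*.001);print('side',s,((u+.5-180)*5-.5).round(1),((v+.5-130)*5-.5).round(1))
h=onz(*W(485,325),.048);print('hole',loc(h)-loc(m))
E
```

```text
slot centre [ 0.5167 -0.0295  0.068 ] in S0 frame [ 0.71984262  0.15912167 68.        ] len 0.08075461677973929 0.07988848102082836
front rim 0.1093 [  6.72993657   7.95102862 109.3       ] sides 12.968950557171112 2.650938090284948
front rim 0.1123 [  7.78208247   7.95095705 112.3       ] sides 12.891475918531107 2.732622122028396
3 0.1093 365.2 412.3
3 0.1123 365.1 420.1
4 0.1093 365.2 405.1
4 0.1123 365.2 412.8
5 0.1093 365.2 397.9
5 0.1123 365.2 405.5
side -5 404.5 450.3
side 5 325.5 450.1
hole [ -0.67576056 -11.7504175  -20.        ]
```

The pin axis matches the TCP within 1 mm. It sits about 2.2 mm too far in +x of the slot centreline. I'll correct that and go down into the slot slowly.

```bash
sed -i 's/^S0=.*/S0=np.array([.5167,-.0295,0])/' h.py; python3 - <<'E'
from h import *
o=st();print(loc(o['tool_pos']));R9=R.from_euler('z',CY)
p=S0+R9.apply([0,.005,0]);p[2]=.13;delta(p,CY)
E
```

```text
10.82 [ 0.5206 -0.0217  0.1614] [-3.1415e+00 -1.0000e-04 -1.5640e-01] F [-0.26 -1.02 -1.13] T [ 0.006  0.015 -0.04 ] g 0.0155 q [-0.19  0.03  1.87  0.    1.24  1.53]
[  2.61670243   8.36610433 161.40107206]
delta cm [-0.26  0.34  3.14] spin 0.10121645307733522
```

Emit:
send_rows(deltas=[[[1, -0.25, 0.3, 1, 0], [1, -0.25, 0.3, 2, 0], [1, -0.25, 0.3, 3, 0], [1, -0.25, 0.3, 3.4, 0], [1, -0.25, 0.3, 3.4, 0]]])

```text
time_s: 11.45
tool_pos: [0.5173, -0.025, 0.1268]
orientation: [-3.142, 0.001, -0.158]
wrist_force: [-0.4, -0.1, -1.3]
gripper_width: 0.015
```

```bash
python3 - <<'E'
from h import *
o=st();print(loc(o['tool_pos']));c=cam('wrist','wr8.png');crop(c,180,130,330,240,5,'wr8c.png');o=st();print(loc(o['tool_pos']))
E
```

```text
11.45 [ 0.5173 -0.025   0.1268] [-3.1415e+00  9.0000e-04 -1.5790e-01] F [-0.36 -0.14 -1.32] T [ 0.043 -0.021  0.002] g 0.015 q [-0.2   0.07  1.9   0.    1.17  1.53]
[-1.12337088e-01  4.55886806e+00  1.26784214e+02]
11.5 [ 0.5176 -0.025   0.1273] [-3.1416e+00  1.0000e-04 -1.5790e-01] F [-0.89 -0.14 -1.51] T [ 0.001 -0.014  0.005] g 0.0152 q [-0.2   0.07  1.9   0.    1.17  1.53]
[  0.21442214   4.54732746 127.25836486]
```

View pics/wr8c.png

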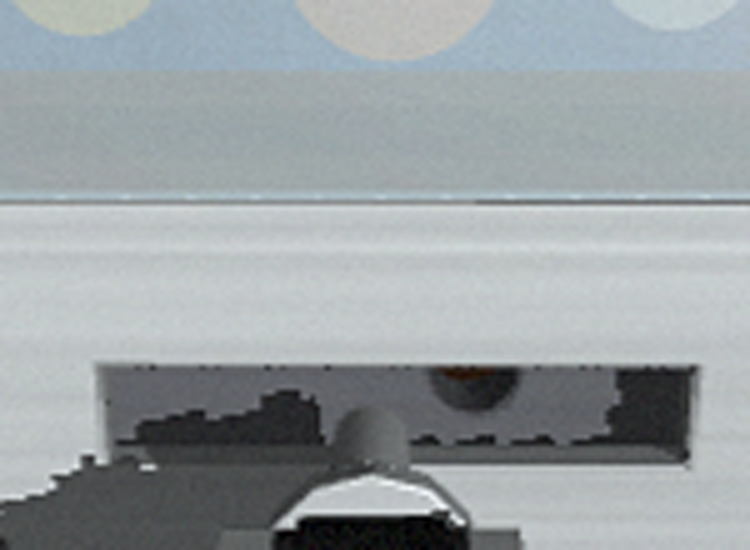

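```bash
python3 - <<'E'
from h import *
c=load('wr8.png');W=lambda x,y:(c,*fc(x,y,5,180,130))
print([loc(onz(*W(x,y),.068)).round(1) for x,y in [(97,363),(700,363),(108,466),(690,467)]])
print(loc(onz(*W(371,405),.0787)),loc(onz(*W(371,405),.0757)))
E
```

```text
[array([ 7.4, 40.8, 68. ]), array([  7.5, -40.7,  68. ]), array([-7.5, 40. , 68. ]), array([ -7.6, -40.2,  68. ])]
[ 5.18576504  3.75972848 78.7       ] [ 4.1377214   3.75909767 75.7       ]
```

The pin sits centred in the slot width within about 0.5 mm. Going down in gentle steps.

Emit:
send_rows(deltas=[[[1, 0, 0, 0.5, 0], [1, 0, 0, 1, 0], [1, 0, 0, 1.3, 0], [1, 0, 0, 1.6, 0], [1, 0, 0, 1.6, 0]]])

```text
time_s: 12.12
tool_pos: [0.5174, -0.025, 0.111]
orientation: [-3.142, 0.001, -0.158]
wrist_force: [0.3, -1.1, -0.6]
gripper_width: 0.0151
```

Emit:
send_rows(deltas=[[[1, 0, 0, 0.3, 0], [1, 0, 0, 0.6, 0], [1, 0, 0, 0.9, 0], [1, 0, 0, 1.05, 0], [1, 0, 0, 1.05, 0]]])

```text
time_s: 12.75
tool_pos: [0.5175, -0.025, 0.1006]
orientation: [-3.142, 0.0, -0.158]
wrist_force: [0.2, 1.0, -0.6]
gripper_width: 0.0152
```

Emit:
send_rows(deltas=[[[1, 0, 0, 0.05, 0], [1, 0, 0, 0.1, 0], [1, 0, 0, 0.1, 0]]])

```text
time_s: 13.12
tool_pos: [0.5176, -0.025, 0.0998]
orientation: [-3.142, -0.0, -0.158]
wrist_force: [-0.4, -0.3, -0.0]
gripper_width: 0.0155
```

Emit:
send_rows(deltas=[[[1, 0, 0, 0.04, 0], [1, 0, 0, 0.08, 0], [1, 0, 0, 0.08, 0]]])

```text
time_s: 13.5
tool_pos: [0.5178, -0.025, 0.0994]
orientation: [3.142, -0.0, -0.158]
wrist_force: [-0.9, 0.7, 3.2]
gripper_width: 0.0152
```

Contact with the bar at TCP z 0.0994 (expected 0.0996), with about 4 N. Now I feel along the slot toward −y.

Emit:
send_rows(deltas=[[[1, 0, 0.2, 0, 0], [1, 0, 0.4, 0, 0], [1, 0, 0.6, 0, 0], [1, 0, 0.8, 0, 0], [1, 0, 0.8, 0, 0]]])

```text
time_s: 14.12
tool_pos: [0.5167, -0.0333, 0.0993]
orientation: [3.141, -0.001, -0.158]
wrist_force: [0.5, 2.5, 5.4]
gripper_width: 0.0153
```

```bash
python3 - <<'E'
from h import *
o=st();print(loc(o['tool_pos']))
E
```

```text
14.12 [ 0.5167 -0.0333  0.0993] [ 3.1413e+00 -9.0000e-04 -1.5800e-01] F [0.46 2.52 5.41] T [ 0.354 -0.121 -0.069] g 0.0153 q [-0.22  0.1   1.92 -0.    1.12  1.51]
[ 0.56454356 -3.7752579  99.32567265]
```

Emit:
send_rows(deltas=[[[1, -0.05, 0.15, -0.02, 0], [1, -0.05, 0.3, -0.02, 0], [1, -0.05, 0.45, -0.02, 0], [1, -0.05, 0.5, -0.02, 0]]])

```text
time_s: 14.62
tool_pos: [0.5142, -0.038, 0.0984]
orientation: [3.141, 0.002, -0.158]
wrist_force: [0.3, 0.3, -1.4]
gripper_width: 0.0154
```

Emit:
send_rows(deltas=[[[1, 0, 0.1, 0, 0], [1, 0, 0.2, 0, 0], [1, 0, 0.2, 0, 0]]])

```text
time_s: 15.0
tool_pos: [0.5147, -0.0398, 0.0992]
orientation: [3.142, 0.0, -0.158]
wrist_force: [-0.2, 0.1, -1.5]
gripper_width: 0.0151
```

```bash
python3 - <<'E'
from h import *
o=st();print(loc(o['tool_pos']))
E
```

```text
15.0 [ 0.5147 -0.0398  0.0992] [ 3.1415e+00  1.0000e-04 -1.5790e-01] F [-0.22  0.15 -1.55] T [ 0.033 -0.017 -0.006] g 0.0151 q [-0.23  0.1   1.93 -0.    1.12  1.5 ]
[ -0.34558326 -10.52553868  99.17970551]
```

The downward contact force vanished near y ≈ −10.5, so the tip is probably over the hole. I'll probe down gently.

Emit:
send_rows(deltas=[[[1, 0, 0.05, 0.1, 0], [1, 0, 0.05, 0.2, 0], [1, 0, 0.05, 0.3, 0], [1, 0, 0.05, 0.3, 0]]])

```text
time_s: 15.5
tool_pos: [0.5145, -0.0402, 0.096]
orientation: [-3.142, 0.0, -0.158]
wrist_force: [-0.0, 0.3, -1.6]
gripper_width: 0.0154
```

```bash
python3 - <<'E'
from h import *
o=st();print(loc(o['tool_pos']))
E
```

```text
15.5 [ 0.5145 -0.0402  0.096 ] [-3.1416e+00  3.0000e-04 -1.5790e-01] F [-0.01  0.27 -1.63] T [ 0.008 -0.024 -0.008] g 0.0154 q [-0.23  0.1   1.93 -0.    1.11  1.5 ]
[ -0.44485481 -10.90883185  96.03498991]
```

The tip is 3.5 mm below the bar top with no side force, so it has dropped in. I'll keep going down to just above home.

Emit:
send_rows(deltas=[[[1, 0, 0, 0.3, 0], [1, 0, 0, 0.6, 0], [1, 0, 0, 0.9, 0], [1, 0, 0, 1.2, 0], [1, 0, 0, 1.4, 0], [1, 0, 0, 1.4, 0]]])

```text
time_s: 16.25
tool_pos: [0.5145, -0.0402, 0.082]
orientation: [-3.142, 0.0, -0.158]
wrist_force: [-0.2, 0.3, -0.5]
gripper_width: 0.0155
```

Emit:
send_rows(deltas=[[[1, 0, 0, 0.1, 0], [1, 0, 0, 0.2, 0], [1, 0, 0, 0.25, 0], [1, 0, 0, 0.25, 0]]])

```text
time_s: 16.75
tool_pos: [0.5146, -0.0402, 0.0797]
orientation: [-3.142, 0.0, -0.158]
wrist_force: [0.0, -0.5, -0.4]
gripper_width: 0.0154
```

```bash
python3 - <<'E'
from h import *
o=st();print(loc(o['tool_pos']))
E
```

```text
16.75 [ 0.5146 -0.0402  0.0797] [-3.1416e+00  1.0000e-04 -1.5780e-01] F [ 0.04 -0.49 -0.4 ] T [0.046 0.006 0.004] g 0.0154 q [-0.23  0.13  1.94  0.    1.08  1.5 ]
[ -0.37202129 -10.92670702  79.66551081]
```

Emit:
send_rows(deltas=[[[1, 0, 0, 0.05, 0], [1, 0, 0, 0.08, 0], [1, 0, 0, 0.08, 0]]])

```text
time_s: 17.12
tool_pos: [0.5147, -0.0402, 0.0795]
orientation: [3.142, -0.0, -0.158]
wrist_force: [-3.2, 0.6, 6.1]
gripper_width: 0.0151
```

The collar is on the lid (6 N at z 0.0795, expected 0.0796). I'll ease off, open and look.

Emit:
send_rows(deltas=[[[1, 0, 0, -0.03, 0], [3, 0, 0, -0.03, 0], [5, 0, 0, -0.03, 0], [5, 0, 0, -0.03, 0], [5, 0, 0, -0.03, 0]]])

```text
time_s: 17.75
tool_pos: [0.5146, -0.0402, 0.0791]
orientation: [-3.142, 0.0, -0.158]
wrist_force: [0.4, 0.1, 0.2]
gripper_width: 0.0499
```

```bash
python3 - <<'E'
from h import *
o=st();c=cam('wrist','wr9.png');cam('side','side9.png')
E
```

```text
17.75 [ 0.5146 -0.0402  0.0791] [-3.1416e+00  1.0000e-04 -1.5790e-01] F [0.36 0.07 0.19] T [-0.015 -0.004  0.063] g 0.0499 q [-0.23  0.13  1.94  0.    1.08  1.5 ]
```

View pics/wr9.png

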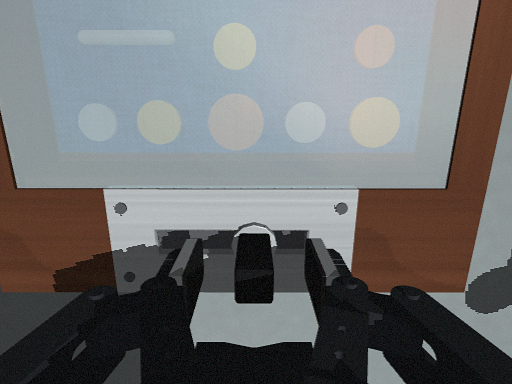

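The fingers are clear on both sides of the grip, with the pin upright at (255,270). I'll retreat straight up.

Emit:
send_rows(deltas=[[[5, 0, 0, -1.5, 0], [5, 0, 0, -4, 0], [5, 0, 0, -8, 0], [5, -3, 0, -12, 0], [5, -7, 0, -14, 0], [5, -9, 0, -14, 0], [5, -9, 0, -14, 0]]])

```text
time_s: 18.73
tool_pos: [0.4255, -0.026, 0.2207]
orientation: [3.141, -0.003, -0.158]
wrist_force: [-0.0, 0.2, 0.4]
gripper_width: 0.0501
```

```bash
python3 - <<'E'
from h import *
o=st();c=cam('wrist','wr10.png');s=cam('side','side10.png');t=cam('top','top10.png');crop(s,190,120,350,245,5,'s10.png');crop(c,170,40,330,160,5,'w10.png')
E
```

```text
18.73 [ 0.4255 -0.026   0.2207] [ 3.1413e+00 -2.7000e-03 -1.5780e-01] F [-0.05  0.16  0.37] T [ 0.     0.017 -0.05 ] g 0.0501 q [-0.25 -0.27  2.03 -0.    1.38  1.48]
```

View pics/wr10.png

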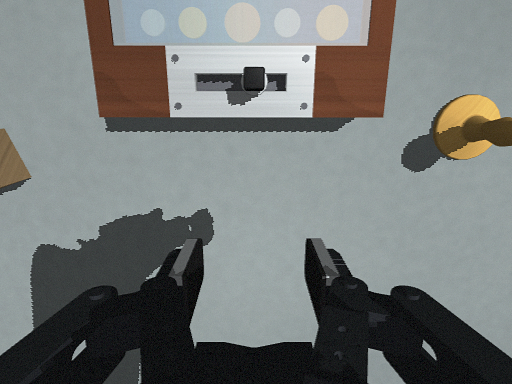

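View pics/s10.png

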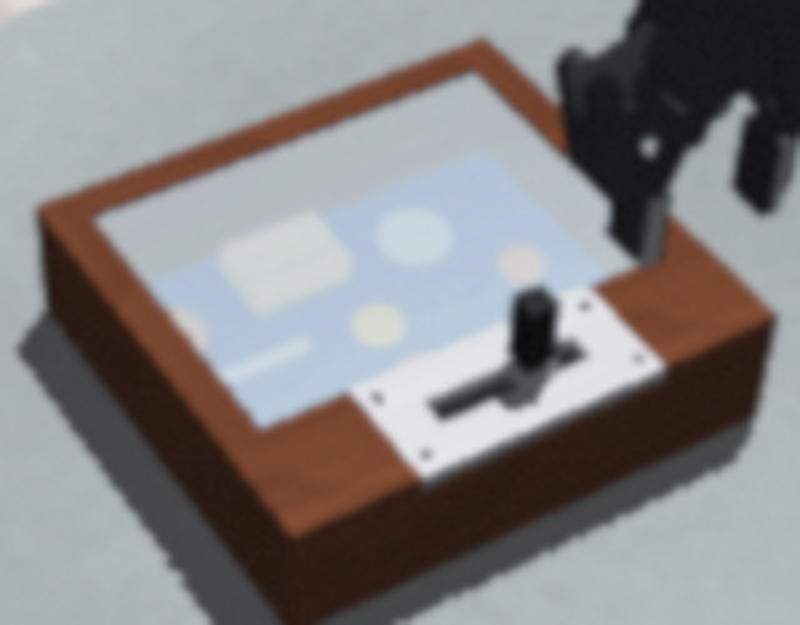

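View pics/side10.png

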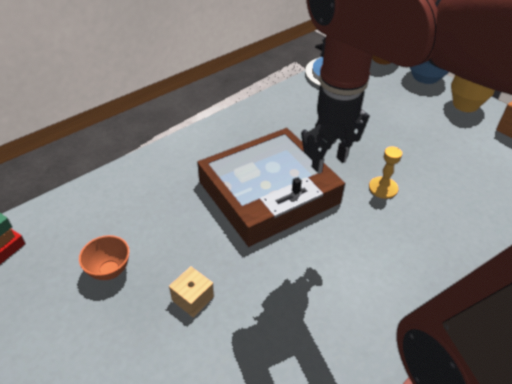

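The lid is shut and the pin is upright with its collar on the plate (side crop (525,385)). The goods look undisturbed. One last height check, then sign off.

```bash
python3 - <<'E'
from h import *
c=load('wr10.png');s=load('side10.png');s0=load('side0.png')
p,g=tri([(c,254,79),(s,*fc(535,298,5,190,120))]);print(p,g,loc(p))
m=cloud(c);print('depth grip',m[76:82:2,254,2],'plate',m[100,280,2])
d=cv2.absdiff(s['img'],s0['img']).sum(2)
for n,(u,v) in dict(bowl=(105,258),bottle=(332,110),candle=(388,175)).items(): print(n,d[v-20:v+20,u-15:u+15].mean())
print(r.sign_off())
E
```

```text
[ 0.51531456 -0.0398491   0.11263381] [np.float64(0.0018777466295489377), np.float64(0.0018777466295489633)] [  0.26150595 -10.43814869 112.6338115 ]
depth grip [0.11156229 0.11155234 0.11075151] plate 0.06900787473602482
bowl 6.565833333333333
bottle 174.0825
candle 8.933333333333334
the job is handed in; nothing more can be done
None
```

The pin is fully home in the hidden hole and released, with the lid shut, and the job was handed in at about 19 s of the 64 s allowed.

- **Lid:** I pressed it shut on the left wood of the front rail; the force peaked at about 11 N.
- **Feeling for the hole:** I touched the bar at the expected height and slid along the slot toward −y with about 4–7 N. The contact force vanished about 11 mm to the −y side of the slot centre, and the pin dropped in there. The wrist camera had shown what looked like the hole at that spot. I used that to choose where to start and which way to slide, and the contact confirmed it.
- **Home:** The pin met the lid at a gripper height of 79.5 mm (79.6 expected), with about 6 N. I then eased off, opened and backed away.

**Last checks:**
- **Pin:** The grip top read 111–111.6 mm from depth (111 expected) and 112.6 mm from two views. That is within the 2 mm calibration.
- **Upright:** The pictures show the pin upright with its collar on the plate.
- **Bystanders:** The before-and-after image comparison showed no change for the bowl and candlestick. It failed for the bottle, because the arm hides it in the last side view. The arm never worked near it, but I did not confirm it in the last pictures.

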